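Un-nest two steel beakers and sort them by size

TASK

Two steel beakers are stored one inside the other in the sloping white holder. Draw the narrow one out while the wide one stays in the holder, then stand each beaker upright in the aluminium row tray that already holds a beaker of its own size. Set them down without dropping them, and leave the beakers already in the trays and the other things nearby where they are.

Things in the scene. Friction and masses are not known exactly. Their poses are not given: they have to be found in the camera images.
- beaker_narrow: Tall narrow straight steel beaker, 52 mm outer diameter, 125 mm high, wall 2.5 mm, floor 4 mm, about 0.12 kg. Origin: centre of its underside; z runs up its axis to the mouth. At the start it is inside beaker_wide, on that one's floor, about 39 mm of it projecting past the wide rim; it slides out freely along its axis (2 to 3 mm play).
- beaker_wide: Low wide straight-sided steel beaker, 64 mm outer diameter, 90 mm high, walls 2.5 mm, floor 4 mm, 0.15 kg give or take. Origin: centre of its underside; z runs up its axis to the mouth. At the start it lies loose in the holder, axis leaning 30 degrees from vertical.
- holder: Fixed white sloping holder, foot 150 x 110 mm; origin: centre of the foot underside, z up. Its trough leans 30 degrees from vertical: beaker mouths point up and to its own -x (towards the robot). Open above; support under the lower side reaches 68 mm along the wide beaker, cheeks at +y and -y (83 mm overall) reach 40 mm, above that its sides are bare. Beakers rest by weight, 3 mm side play.
- row_narrow: Fixed open aluminium row tray for narrow beakers, 72 mm wide (its y), 220 mm long (its x); channel inside 62 x 210 mm, floor 5 mm above the bench, walls 22 mm high. Origin: centre of its underside, z up. spare_narrow stands in its +x half; the -x half is free (good spot: x = -55 mm, centre line). At the left or the right.
- row_wide: Fixed open aluminium row tray for wide beakers, 88 mm wide (its y), 220 mm long (its x); channel inside 78 x 210 mm, floor 5 mm above the bench, walls 22 mm high. Origin: centre of its underside, z up. spare_wide stands in its +x half; the -x half is free (good spot: x = -55 mm, centre line). At the left or the right.
- spare_narrow: Loose beaker like beaker_narrow (52 mm diameter, 125 mm high), already standing in row_narrow, in its +x half. Origin: centre of its underside, z up. Stays where it is.
- spare_wide: Loose beaker like beaker_wide (64 mm diameter, 90 mm high), already standing in row_wide, in its +x half. Origin: centre of its underside, z up. Stays where it is.
- timer: White timer, 62 x 62 x 18 mm, lying on the bench on the robot's side of the holder. Origin: centre of its underside. Leave alone.
- carton: Small white and blue carton, 56 x 80 x 60 mm, on the bench behind and right of the holder. Origin: centre of its underside. Leave alone.
- bottle: Reagent bottle with orange cap, 56 mm diameter, 113 mm high, on the bench behind and left of the holder. Origin: centre of its underside. Leave alone.
Things that resemble listed ones, but are neither listed nor needed, are in the scene too. Leave any pink or purple look-alike of the beaker_wide alone.

How it is judged:
By the outcome, as a careful person would: the job done as asked, in the order asked, and still so for the second after the job is handed in, with the robot touching nothing.
It also fails if it takes over 59 s, if anything falls off the work surface, if the arm or the gripper's body presses on something with over 40 N, if the wrist force passes 120 N, or if a joint passes its speed limit or range.

ROBOT

A 7-joint arm with a two-finger parallel gripper is mounted at the origin on a cart in front of the work surface, level with it; the furniture and walls round the work are solid. World frame = base frame: x ahead of the robot, y to its left, z up, the work surface at z = 0. Lengths are in mm, angles in rad, forces in N, time in s.
With the tool pointing down it reaches from about 400 to 900 mm from the base axis. Payload 5.6 kg.
Tool frame: the origin (TCP) lies midway between the tips of the shut fingers; the grasp point (between the pads) lies 19 mm behind it; x points along the fingers, y is the direction in which the jaws open and shut, and the axes are right-handed (so a half turn about x gives the same grasp; the last joint's range is limited). The gripper opens to 92 mm and grips with 3 to 60 N. Pads are 20 mm wide; open, the fingers measure 128 mm over their backs; the gripper's body (75 mm by 189 mm) begins 69 mm behind the grasp point.
Start: joints at [1.297, 0.468, -0.012, 1.603, 0.006, 1.071, -0.056], TCP at [148.649, -632.782, 214.592] pointing down, gripper open.
Joint ranges: [-2.53, 2.53], [-0.31, 2.02], [-1.57, 1.55], [0.28, 2.44], [-1.29, 4.43], [0.15, 1.84], [-2.92, 2.92]. Speed limits (rad/s): [2.57, 2.57, 3.14, 3.14, 3.14, 3.14, 3.14].

INTERFACE

Orientations are given as a rotation vector (axis times angle).
In Python, from cell import robot, grip, kin, viewer gives the robot as it stands. Calls block until the motion is done:
- robot.movep(position, orientation): joint-space move of the TCP to a pose.
- robot.servo_line(position, feed=150, rotation=None): straight line of the TCP; rotation=None keeps the orientation; feed is the mean speed in mm/s.
- robot.goto_joints(angles): joint-space move.
- grip(opening, newtons=None): opening from 0.0 (shut) to 1.0 (fully open); newtons is the grip in N (None keeps the last); returns when the fingers have stopped.
- robot.hold(seconds).
- kin.ik(position, orientation): joint angles nearest the present ones, or None.
- robot.observe(): the state.
- viewer.read_camera(name): name is "side" or "top"; returns the picture (400x640x3 uint8, red, green, blue); there is no depth.
- viewer.camera_info(name): a dict with "camera_matrix" (3x3 intrinsics, pixels), "R" (3x3) and "t" (3): a world point X has camera coordinates R X + t. Camera axes: x right, y down, z forward; pixel columns grow to the right and rows downward; lengths in mm; the calibration is good to about 2 mm. A picture is of the moment at which its call begins. camera_info takes no time and is no camera call.
A pose or a line that the arm cannot do raises robot.IKError and nothing moves.
- robot.job_done(): hands the job in, once; it reports no verdict.
Trained networks look in the newest picture that a camera, given by its name, has taken for a name from the list of things; names that differ only in an ending like _2 or _b are one class to them, and where a whole thing is asked for, a point or a joint stands for the part that bears it (a point fixed in the world has none). Each returns a list of dicts, best first, with "confidence" (0 to 1); they miss things now and then, are a little off and sometimes report something else, mostly with a low value. They report only what shows in the picture. A call takes as long as a camera call. They do not tell look-alikes from the thing itself.
- viewer.silhouettes(name, camera): "mask" (400x640 bool, what is visible of it).
- viewer.pinpoint(name, camera): "at" ([x, y, z] in mm, in the coordinates of the camera as it stood for that picture, good to about 4 mm: a listed point, or the origin of a listed thing).
The state is a dict: "t": time; "joints": joint angles; "joint_velocities": joint speeds; "joint_torque": joint torques, N m; "tcp_pos": TCP position; "tcp_rot": TCP orientation; "contact_force": force on the tool from outside, world axes, zero at the start; "wrist_torque": the same for the moment, N m; "grip_width": opening from 0.0 (shut) to 1.0 (fully open).
Only numpy, scipy, OpenCV 4.12 (cv2) and the standard library are available. Lean on these libraries where they do the work, as an engineer would, in place of code of your own. Each camera call takes 0.05 s, during which the arm holds its last target. There are 200 camera calls.

## Working session

There is one attempt and no reset: what is moved stays moved. The work goes in short steps, each a Python script; the robot and the scene stay as the last script left them, time stands still between calls to the robot, and variables do not carry over. Pictures are saved under pics/ and viewed, about 8 in all and at most 12, crops included, and the job is handed in when it is done.

```bash
mkdir -p pics; ls; cat > h.py <<'E'
import numpy as np, cv2
from cell import robot, grip, kin, viewer
def cam2w(p,c):
    i=viewer.camera_info(c); return np.array(i["R"]).T@(np.array(p)-np.array(i["t"]))
def w2pix(X,c):
    i=viewer.camera_info(c); q=np.array(i["R"])@np.array(X,float)+np.array(i["t"]); q=np.array(i["camera_matrix"])@q; return q[:2]/q[2]
def pix2w(uv,z,c):
    i=viewer.camera_info(c); R=np.array(i["R"]);C=-R.T@np.array(i["t"])
    d=R.T@np.linalg.inv(i["camera_matrix"])@np.array([uv[0],uv[1],1.]); return C+d*(z-C[2])/d[2]
def snap(c,fn,box=None,s=1):
    im=viewer.read_camera(c)
    o=im if box is None else im[box[1]:box[3],box[0]:box[2]]
    if s!=1:o=cv2.resize(o,None,fx=s,fy=s,interpolation=cv2.INTER_CUBIC)
    cv2.imwrite("pics/"+fn,o[:,:,::-1]); return im
E
python3 - <<'E'
from h import *
np.set_printoptions(precision=1,suppress=True)
for c in("top","side"):
    snap(c,c+"0.png")
    i=viewer.camera_info(c); print(c,-np.array(i["R"]).T@i["t"])
    for n in "beaker_narrow beaker_wide holder row_narrow row_wide spare_narrow spare_wide timer carton bottle".split():
        for d in viewer.pinpoint(n,c)[:4]:
            w=cam2w(d["at"],c); print(n,round(d["confidence"],2),w,w2pix(w,c))
E
```

```text
pics
top [ 368.1   75.7 1359.6]
beaker_narrow 0.7 [619.5  34.3  50.8] [325.2 170.5]
beaker_wide 0.97 [509.  449.7  26.9] [196.8 208.7]
beaker_wide 0.78 [350.4 198.8  28.5] [275.2 256.7]
beaker_wide 0.47 [625.9  32.   49.4] [325.8 168.6]
holder 0.72 [606.4  28.3  -1.3] [326.6 177.4]
holder 0.27 [ 713.3 -138.3    2.2] [375.7 144.5]
row_narrow 0.64 [513.  256.4  -0.3] [258.  206.9]
row_wide 0.81 [ 463.7 -221.3   -0. ] [404.2 218.6]
spare_narrow 0.53 [589.7 246.6   5.4] [260.6 183.5]
spare_wide 0.76 [ 512.5 -216.8    5.6] [402.4 203.6]
timer 0.76 [377.   24.2  -1.5] [329.8 247.1]
timer 0.43 [619.3  34.8  54.7] [325.  170.4]
carton 0.57 [ 711.9 -140.1    1.9] [376.2 145. ]
bottle 0.59 [705.9 144.1  -0.1] [291.2 148.8]
side [ 498.8 -729.1  558.3]
beaker_wide 0.79 [626.6  31.2  52.4] [358.2 207.3]
beaker_wide 0.67 [348.8 200.1  32.4] [253.  184.3]
beaker_wide 0.6 [508.3 450.7  36.1] [306.8 145.6]
holder 0.91 [608.5  28.3   2.7] [350.4 224.6]
row_narrow 0.93 [517.9 254.9  -2.4] [311.7 183.3]
row_narrow 0.38 [606.6  28.2   4.8] [349.6 224. ]
row_narrow 0.32 [704.9 138.   -4.6] [379.9 202.3]
row_wide 0.84 [ 463.8 -217.1   -1.2] [291.9 302.9]
spare_wide 0.95 [ 517.  -214.8    6. ] [318.9 298.2]
timer 0.77 [377.   29.6  -1.1] [258.7 229. ]
timer 0.32 [ 465.6 -217.1   -1.2] [292.8 302.8]
carton 0.83 [ 718.7 -133.3    0.1] [410.1 267.6]
bottle 0.71 [702.8 142.2  -2.7] [378.9 201. ]
```

```bash
cd pics && python3 -c "
import cv2,numpy as np
cv2.imwrite('s.png',0) if 0 else None"; ls
```

```text
side0.png
top0.png
```

View pics/top0.png

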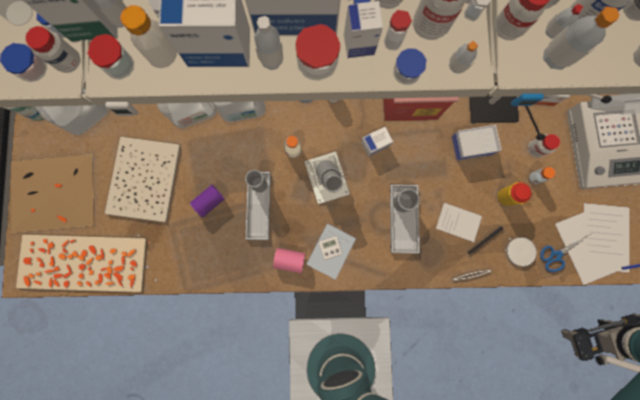

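View pics/side0.png

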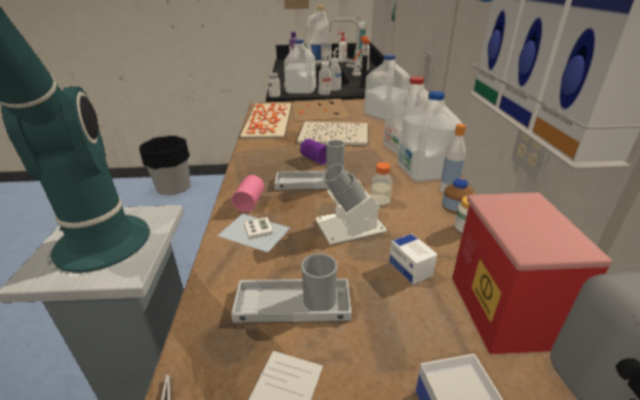

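Candidates for beaker_wide: purple at top (207,200), pink at (290,261), and steel in the holder at (326,170). The steel one fits, because it sits in the white holder with the narrow beaker inside it. I'll confirm this in a crop and get the yaws.

```bash
python3 - <<'E'
from h import *
np.set_printoptions(precision=1,suppress=True)
a=viewer.read_camera("top"); 
M={}
for c,ns in(("top",["row_narrow","row_wide","holder","beaker_narrow","beaker_wide"]),("side",["row_narrow","row_wide","holder","beaker_narrow","beaker_wide"])):
    if c=="side": b=viewer.read_camera("side")
    for n in ns:
        for k,d in enumerate(viewer.silhouettes(n,c)[:2]):
            m=d["mask"]; M[f"{c}_{n}_{k}"]=m
            ys,xs=np.nonzero(m); print(c,n,round(d["confidence"],2),m.sum(),xs.min(),xs.max(),ys.min(),ys.max())
            if "row" in n or n=="holder":
                z=22 if "row" in n else 6
                P=np.array([pix2w(p,z,c)[:2] for p in zip(xs,ys)],np.float32); r=cv2.minAreaRect(P); print("   rect",np.round(r[0],1),np.round(r[1],1),round(r[2],2))
np.savez("m.npz",**M)
A=cv2.resize(a[140:210,295:365],(560,560),interpolation=cv2.INTER_CUBIC)[:, :]
B=cv2.resize(b[150:250,305:395],(504,560),interpolation=cv2.INTER_CUBIC)
cv2.imwrite("pics/crop.png",cv2.resize(np.hstack([A,B])[:,:,::-1],(800,421)))
E
```

```text
top row_narrow 0.73 1124 245 269 173 238
   rect [516.5 255.9] [ 75.9 212.2] 87.71
top row_wide 0.82 1366 390 418 185 252
   rect [ 464.3 -216. ] [ 90.  216.4] 87.33
top row_wide 0.25 368 245 266 170 192
   rect [597.5 259.4] [82.  57.5] 43.95
top holder 0.81 850 305 347 152 202
   rect [606.2  32.2] [153.8 111.9] 16.4
top beaker_narrow 0.9 396 320 342 169 192
   rect [591.4  14.7] [78.  61.9] 27.33
top beaker_wide 0.87 574 273 303 249 272
top beaker_wide 0.74 579 190 223 185 216
side row_narrow 0.83 828 275 327 171 188
   rect [484.5 238.2] [151.3 106.4] 1.09
side row_wide 0.62 3819 231 350 278 321Traceback (most recent call last):
  File "<stdin>", line 13, in <module>
  File "h.py", line 8, in pix2w
    i=viewer.camera_info(c); R=np.array(i["R"]);C=-R.T@np.array(i["t"])
ValueError: time passes only in moves, steps and waits
```

```bash
sed -i 's/^def cam2w/CI={c:viewer.camera_info(c) for c in("top","side")}\ndef cam2w/; s/i=viewer.camera_info(c);/i=CI[c];/g' h.py; python3 - <<'E'
from h import *
from scipy.optimize import minimize
np.set_printoptions(precision=1,suppress=True)
a=viewer.read_camera("top"); m={}
for c in("top","side"):
    if c=="side": b=viewer.read_camera("side")
    for n in ("beaker_narrow","beaker_wide"):
        for d in viewer.silhouettes(n,c)[:4]:
            ys,xs=np.nonzero(d["mask"]); print(c,n,round(d["confidence"],2),len(xs),xs.min(),xs.max(),ys.min(),ys.max())
            ctr=w2pix([600,25,90],c)
            if np.hypot(xs.mean()-ctr[0],ys.mean()-ctr[1])<30 and (c,n) not in m: m[c,n]=d["mask"]
A=cv2.resize(a[140:210,295:365],(560,560),interpolation=cv2.INTER_CUBIC)
B=cv2.resize(b[150:250,305:395],(504,560),interpolation=cv2.INTER_CUBIC)
t=np.linspace(0,2*np.pi,40)
def ring(p,s,r):
    x,y,z,yaw=p; u=np.array([np.cos(yaw),np.sin(yaw),0]); ax=-.5*u+np.array([0,0,.866]); e=np.array([-u[1],u[0],0]); f=np.cross(ax,e)
    return np.array([x,y,z])+ax*s+r*(np.cos(t)[:,None]*e+np.sin(t)[:,None]*f)
def hull(p,c,segs):
    im=np.zeros((400,640),np.uint8)
    for s0,s1,r in segs:
        P=np.vstack([ring(p,s0,r),ring(p,s1,r)]); q=np.array([w2pix(X,c) for X in P],np.float32)
        cv2.fillConvexPoly(im,np.round(cv2.convexHull(q)*16).astype(np.int32),255,cv2.LINE_AA,4)
    return im/255.
def cost(p):
    s=0
    for (c,n),k in m.items():
        N=hull(p,c,[(90,129,26)])
        if n=="beaker_narrow": h=N
        else: continue
        s+=1-np.minimum(h,k).sum()/np.maximum(h,k).sum()
    return s
print(m.keys())
best=None
for yaw in(.1,.28,.4):
    r=minimize(cost,[626,32,40,yaw],method="Nelder-Mead",options=dict(initial_simplex=np.array([626,32,40,yaw])+np.vstack([np.zeros(4),np.diag([12,12,12,.15])]),maxiter=250))
    print(r.fun,r.x,np.degrees(r.x[3]))
    if best is None or r.fun<best.fun:best=r
np.save("p.npy",best.x)
for I,c,x0,y0,s in((A,"top",295,140,8),(B,"side",305,150,5.6)):
    for s0,r in((0,32),(90,32),(90,26),(129,26)):
        q=np.array([(w2pix(X,c)-[x0,y0]+.5)*s for X in ring(best.x,s0,r)]).astype(np.int32); cv2.polylines(I,[q],True,(255,0,0),1)
cv2.imwrite("pics/crop.png",cv2.resize(np.hstack([A,B])[:,:,::-1],(800,421)))
E
```

```text
top beaker_narrow 0.87 344 322 342 169 191
top beaker_wide 0.88 607 273 304 248 272
top beaker_wide 0.82 598 190 223 185 216
top beaker_wide 0.72 245 316 340 160 185
top beaker_wide 0.62 358 319 340 237 259
side beaker_narrow 0.57 583 322 351 163 191
side beaker_wide 0.91 831 232 264 175 211
side beaker_wide 0.83 566 330 365 174 211
side beaker_wide 0.83 503 300 326 138 164
dict_keys([('top', 'beaker_narrow'), ('top', 'beaker_wide'), ('side', 'beaker_narrow'), ('side', 'beaker_wide')])
0.20492011939298072 [625.5  27.8  50.8   0.2] 9.783910814776485
0.19292402054163227 [624.3  33.1  50.2   0.3] 14.714172416087692
0.1865481973353026 [623.2  36.7  50.4   0.3] 19.10635295179384
```

View pics/crop.png

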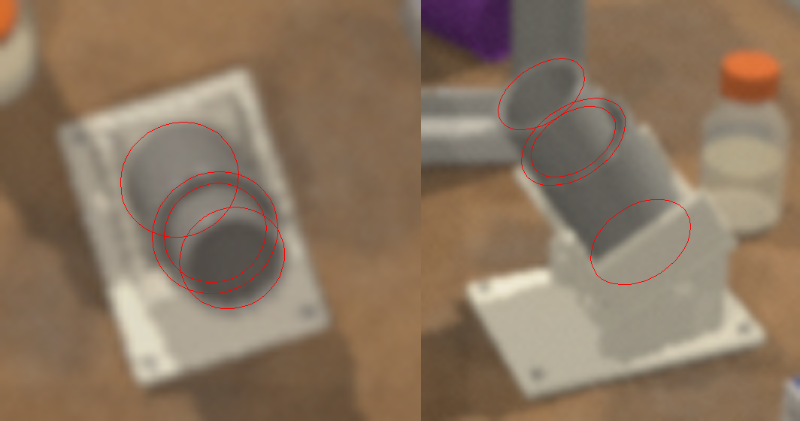

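The crop shows the steel beaker, bare metal and leaning 30°, in the white holder with the narrow one inside it. Narrow mouth is at crop (232,258) and wide rim at (215,233), and the fit overlays both. The holder's yaw is about 16.4°. Next I go in along the axis and close gently, watching the force.

```bash
cat >> h.py <<'E'
from scipy.spatial.transform import Rotation as Ro
YAW=np.radians(16.4); U=np.array([np.cos(YAW),np.sin(YAW),0]); AX=-.5*U+np.array([0,0,.866]); EY=np.array([-U[1],U[0],0])
B0=np.array([624,34.6,50.3])
def rot(x,y):
    x=np.array(x)/np.linalg.norm(x); return Ro.from_matrix(np.c_[x,y,np.cross(x,y)]).as_rotvec()
def st(msg=""):
    o=robot.observe(); print(msg,"t%.2f"%o["t"],np.round(o["tcp_pos"],1),"F",np.round(o["contact_force"],1),"w",round(o["grip_width"]*92,1)); return o
E
python3 - <<'E'
from h import *
o=st(); print(np.round(Ro.from_rotvec(o["tcp_rot"]).as_matrix(),2))
J=np.array(o["joints"])
for sg in(1,-1):
    r=rot(-AX,sg*EY)
    for s in(97,200): 
        q=kin.ik(B0+AX*s,r); print(sg,s,q if q is None else np.round(q,2))
    for xy in((461,253),(409,-216)):
        q=kin.ik([*xy,150],rot([0,0,-1],sg*np.array([.044,1,0])/np.hypot(.044,1))); print(sg,xy,q if q is None else np.round(q,2))
E
```

```text
t1.85 [ 148.6 -632.8  214.6] F [-0.4  0.4  0.7] w 92.2
[[-0.    0.23 -0.97]
 [-0.   -0.97 -0.23]
 [-1.    0.    0.  ]]
1 97 [ 0.75  0.45 -0.9   2.2   1.03  0.24  0.89]
1 200 [ 1.01  0.15 -1.03  2.22 -0.06  0.34  1.93]
1 (461, 253) [ 0.21  0.57 -1.01  1.92  0.58  0.98  0.46]
1 (409, -216) [ 1.05  0.34 -0.74  2.07  0.31  0.84  1.66]
-1 97 [-0.01  0.28 -0.01  2.24 -0.88  0.17 -0.47]
-1 200 [ 0.71  0.09 -0.71  2.23 -0.27  0.35 -1.04]
-1 (461, 253) [ 0.29  0.65 -1.14  1.91  0.69  1.04 -2.77]
-1 (409, -216) [ 0.64  0.26 -0.26  2.09  0.09  0.8  -1.29]
```

```bash
cat >> h.py <<'E'
T=np.radians(15); TX=np.sin(T)*U-np.array([0,0,np.cos(T)]); RG=rot(TX,-EY)
def tcpg(s): return B0+AX*s+19*TX   # TCP for grasp point at s along the beaker axis
ty=np.array([.044,.999,0]); ty/=np.linalg.norm(ty); tx=np.array([ty[1],-ty[0],0])
TP=-np.sin(T)*tx-np.array([0,0,np.cos(T)]); RP=rot(TP,-ty)
def tcpp(c,h): return np.array([c[0],c[1],h])+19*TP  # grasp point above tray spot c at height h
E
python3 - <<'E'
from h import *
for s in(116,215,75): q=kin.ik(tcpg(s),RG); print(s,np.round(q,2) if q is not None else q)
for c,h in(((461,258),117),((461,258),260),((409,-216),80),((409,-216),260)):
    q=kin.ik(tcpp(c,h),RP); print(c,h,np.round(q,2) if q is not None else q)
robot.movep(tcpg(220),RG); o=st("pre"); print(np.round(o["joints"],2))
robot.servo_line(tcpg(116),feed=90); st("at")
grip(57/92,5); st("57")
grip(54/92,5); st("54")
snap("side","g1.png",(270,90,430,250),5)if 0 else None
E
```

```text
116 [ 0.46  0.41 -0.62  2.03  0.37  0.54 -1.67]
215 [ 0.63  0.21 -0.73  2.05  0.13  0.68 -1.45]
75 [ 0.36  0.48 -0.53  2.01  0.41  0.48 -1.71]
(461, 258) 117 [ 0.16  0.76 -0.92  1.78  0.46  1.11 -2.55]
(461, 258) 260 [ 0.3   0.67 -1.16  1.67  0.42  1.38 -2.57]
(409, -216) 80 [ 0.5   0.52 -0.18  1.98  0.21  0.91 -1.43]
(409, -216) 260 [ 0.54  0.27 -0.21  1.85  0.14  1.28 -1.35]
pre t4.45 [523.4   4.1 222.4] F [ 0.5 -0.2  0.5] w 92.2
[ 0.64  0.19 -0.74  2.05  0.12  0.69 -1.43]
at t5.76 [573.2  19.5 132.9] F [-0.7  0.1  0.2] w 92.0
57 t6.42 [573.1  19.6 132.4] F [0.6 0.1 0.3] w 57.2
54 t6.68 [573.1  19.4 132.4] F [0.1 0.1 0.2] w 54.0
```

```bash
python3 - <<'E'
from h import *
grip(0,18); st("grip")
a=snap("side","g2.png",(290,110,410,230),5)
robot.servo_line(tcpg(126),feed=50); st("out10")
robot.servo_line(tcpg(225),feed=100); st("out")
snap("side","g3.png",(270,60,430,240),3)
A=cv2.imread("pics/g2.png");B=cv2.imread("pics/g3.png")
cv2.imwrite("pics/g.png",np.hstack([cv2.resize(A,(400,400)),cv2.resize(B,(400,450))[:400]]))
E
```

```text
grip t6.90 [573.1  19.5 132.4] F [ 0.1 -1.3  0.4] w 52.4
out10 t7.30 [568.1  18.2 141.4] F [-0.1  0.  -0.8] w 52.7
out t8.44 [520.6   4.3 226.3] F [-0.3  0.1 -2. ] w 52.8
```

View pics/g.png

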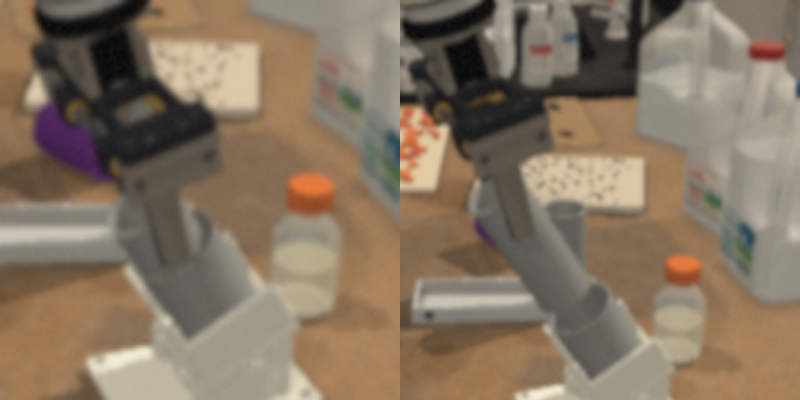

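The wide beaker stayed and the narrow one is clear of it. Next: upright it over row_narrow.

```bash
python3 - <<'E'
from h import *
robot.servo_line(tcpg(225)+[0,0,60],feed=150)
c=(461,258)
robot.movep(tcpp(c,260),RP); st("over")
robot.servo_line(tcpp(c,150),feed=120); o=st("low")
A=viewer.read_camera("top")[140:260,200:320].copy(); B=viewer.read_camera("side")[100:200,250:350].copy()
t=np.linspace(0,6.28,40)
def draw(I,cam,x0,y0,s):
    I=cv2.resize(I,(400,400),interpolation=cv2.INTER_CUBIC)
    for z in(38,163):
        q=np.array([(w2pix([c[0]+26*np.cos(a),c[1]+26*np.sin(a),z],cam)-[x0,y0]+.5)*s for a in t]).astype(int); cv2.polylines(I,[q],True,(255,0,0),1)
    w=[np.array([516,255.6,22])+sx*110*tx+sy*36*ty for sx,sy in((1,1),(1,-1),(-1,-1),(-1,1))]
    q=np.array([(w2pix(p,cam)-[x0,y0]+.5)*s for p in w]).astype(int); cv2.polylines(I,[q],True,(0,255,0),1); return I
cv2.imwrite("pics/p1.png",np.hstack([draw(A,"top",200,140,400/120),draw(B,"side",250,100,4)])[:,:,::-1])
E
```

```text
over t10.07 [456.4 257.1 240.9] F [-0.3 -0.7 -1.4] w 52.4
low t11.14 [456.5 258.6 132.4] F [ 0.2 -0.8 -1.2] w 52.5
```

View pics/p1.png

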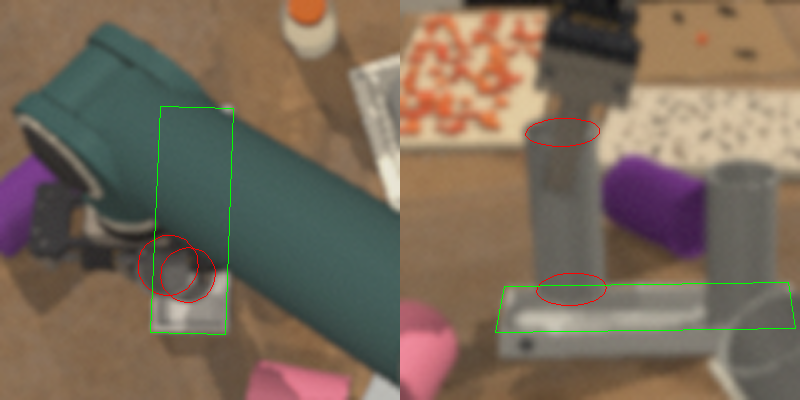

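The overlay matches: the beaker is upright (mouth (562,132), base (571,289) in the side crop) and over the free half. I'll lower it until it touches.

```bash
cat >> h.py <<'E'
def setdown(c,h0,step=1.0,n=14):
    """lower from h0 in small steps until the floor carries the beaker"""
    f0=np.mean([robot.observe()["contact_force"][2] for _ in range(1)])
    for k in range(n):
        robot.servo_line(tcpp(c,h0-k*step),feed=25); robot.hold(.06)
        F=robot.observe()["contact_force"][2]
        if F>2.5: break
    st("touch h=%.1f F0=%.1f"%(h0-k*step,f0))
E
python3 - <<'E'
from h import *
c=(461,258)
robot.servo_line(tcpp(c,124),feed=60); st()
setdown(c,121)
E
```

```text
t11.82 [455.9 258.3 105.4] F [ 0.1  0.5 -1.6] w 52.5
touch h=115.0 F0=-1.6 t14.00 [456.6 258.3  97.7] F [-0.5 -1.8  6.9] w 52.5
```

```bash
python3 - <<'E'
from h import *
c=(461,258)
grip(62/92); st("rel"); grip(85/92)
robot.servo_line(tcpp(c,115)-110*TP,feed=150)
robot.movep(tcpg(190)+[0,0,60],RG); st("pre")
# wide: re-measure from both views
for cam in("top","side"):
    viewer.read_camera(cam)
    for n in("beaker_wide","beaker_narrow","spare_narrow"):
        for d in viewer.pinpoint(n,cam)[:4]: print(cam,n,round(d["confidence"],2),np.round(cam2w(d["at"],cam),1))
A=viewer.read_camera("top")[140:260,230:350]; B=viewer.read_camera("side")[120:240,280:400]
cv2.imwrite("pics/r1.png",np.hstack([cv2.resize(A,(400,400)),cv2.resize(B,(400,400))])[:,:,::-1])
E
```

```text
rel t14.35 [455.9 258.2  96.4] F [ 1.1  0.9 -0.5] w 61.9
pre t16.76 [537.5  10.  256.3] F [ 0.3 -0.1 -0.2] w 84.8
top beaker_wide 0.93 [347.4 199.4  30.8]
top beaker_wide 0.85 [506.5 448.6  27.2]
top beaker_wide 0.61 [626.8  31.2  48.2]
top beaker_narrow 0.64 [456.8 262.1   5.1]
top spare_narrow 0.65 [589.4 246.3   5.1]
side beaker_wide 0.81 [626.7  35.3  52.3]
side beaker_wide 0.7 [506.2 453.   34.4]
side beaker_wide 0.65 [350.9 198.5  30. ]
```

View pics/r1.png

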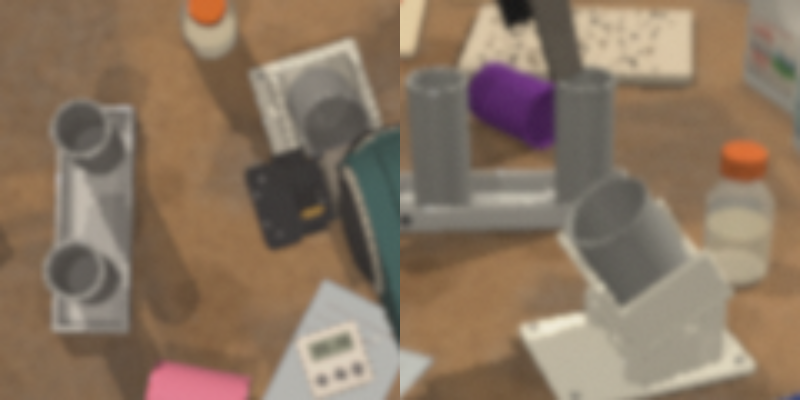

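Narrow beaker stands upright in row_narrow beside its twin, and the wide one is still in the holder (side crop (625,235)). Now I grip the wide one.

```bash
python3 - <<'E'
from h import *
grip(1.0)
robot.servo_line(tcpg(150),feed=150)
robot.servo_line(tcpg(77),feed=80); st("at")
grip(69/92,5); st("69"); grip(66/92,5); st("66")
E
```

```text
at t19.43 [591.9  25.1  99. ] F [ 0.7 -0.2  0.4] w 92.1
69 t19.94 [591.8  25.1  98.7] F [ 0.2  0.2 -0. ] w 69.5
66 t20.20 [592.   24.8  98.7] F [ 0.3 -1.2  1.3] w 65.8
```

```bash
python3 - <<'E'
from h import *
grip(0,20); st("grip")
robot.servo_line(tcpg(90),feed=50); st("10")
robot.servo_line(tcpg(160),feed=100)
robot.servo_line(tcpg(160)+[0,0,60],feed=150); st("up")
c=(409,-214.5)
robot.movep(tcpp(c,200),RP); st("over")
robot.servo_line(tcpp(c,112),feed=100); st("low")
A=viewer.read_camera("top")[160:280,350:470].copy(); B=viewer.read_camera("side")[220:340,210:370].copy()
t=np.linspace(0,6.28,40)
def draw(I,cam,x0,y0,s):
    I=cv2.resize(I,(400,int(I.shape[0]*s)),interpolation=cv2.INTER_CUBIC)
    for z in(35,125):
        q=np.array([(w2pix([c[0]+32*np.cos(a),c[1]+32*np.sin(a),z],cam)-[x0,y0]+.5)*s for a in t]).astype(int); cv2.polylines(I,[q],True,(255,0,0),1)
    w=[np.array([464,-217,22])+sx*110*tx+sy*44*ty for sx,sy in((1,1),(1,-1),(-1,-1),(-1,1))]
    q=np.array([(w2pix(p,cam)-[x0,y0]+.5)*s for p in w]).astype(int); cv2.polylines(I,[q],True,(0,255,0),1); return cv2.copyMakeBorder(I,0,400-I.shape[0],0,0,0)
cv2.imwrite("pics/p2.png",np.hstack([draw(A,"top",350,160,400/120),draw(B,"side",210,220,2.5)])[:,:,::-1])
E
```

```text
grip t20.42 [591.9  24.8  98.7] F [ 1.4 -0.6  0.9] w 64.5
10 t20.82 [585.4  23.3 110.2] F [ 1.1 -0.2 -0.7] w 65.1
up t22.23 [551.4  13.1 229.7] F [ 0.3 -0.4 -1.7] w 64.7
over t23.27 [ 404.8 -212.9  181.6] F [-0.   0.2 -1.5] w 64.7
low t24.31 [ 404.6 -214.4   94.1] F [ 0.1 -0.3 -2. ] w 64.9
```

View pics/p2.png

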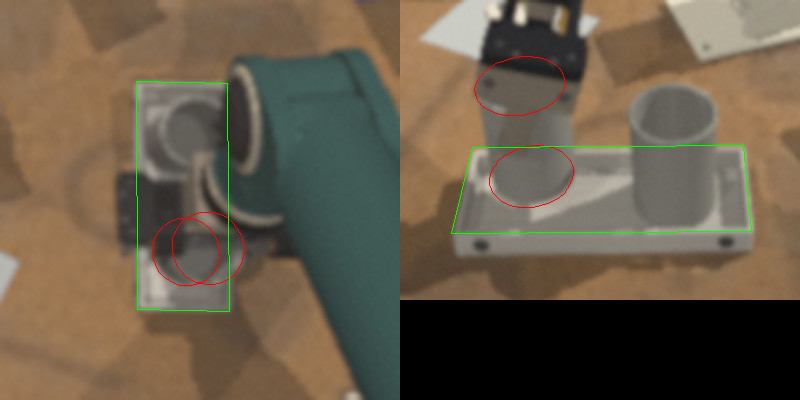

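The overlay matches again: upright, base at (531,177) in the side crop, inside the tray outline. Lowering.

```bash
python3 - <<'E'
from h import *
c=(409,-214.5)
robot.servo_line(tcpp(c,88),feed=60); st()
setdown(c,86)
E
```

```text
t24.96 [ 404.  -214.    69.3] F [ 0.2  0.3 -0.9] w 64.2
touch h=80.0 F0=-0.9 t27.12 [ 404.6 -214.5   62.6] F [-0.4 -1.   7.4] w 64.9
```

```bash
python3 - <<'E'
from h import *
c=(409,-214.5)
grip(74/92); st("rel"); grip(90/92)
robot.servo_line(tcpp(c,80)-110*TP,feed=150)
robot.goto_joints([1.297,0.468,-0.012,1.603,0.006,1.071,-0.056]); st("home")
robot.hold(.3)
for cam in("top","side"):
    im=viewer.read_camera(cam)
    for n in "beaker_wide beaker_narrow spare_wide spare_narrow holder timer carton bottle".split():
        for d in viewer.pinpoint(n,cam)[:4]:
            if d["confidence"]>.5: print(cam,n,np.round(cam2w(d["at"],cam),1))
    if cam=="top": A=im[130:290,220:440]
    else: B=im[120:340,210:430]
cv2.imwrite("pics/end.png",np.hstack([cv2.resize(A,(440,320)),cv2.resize(B,(320,320))])[:,:,::-1])
E
```

```text
rel t27.46 [ 403.9 -214.2   61.5] F [-0.7  0.2  0.5] w 73.8
home t30.62 [ 150.4 -631.8  213.6] F [ 0.6 -1.  -0.3] w 89.8
top beaker_wide [ 412.9 -215.4    0.6]
top beaker_wide [348.4 197.2  30.5]
top beaker_wide [505.2 450.3  29. ]
top beaker_narrow [458.5 259.7   4.9]
top beaker_narrow [ 714.7 -136.8    2.7]
top spare_wide [ 514.3 -216.9    1.8]
top spare_wide [702.8 142.8  -3.5]
top spare_narrow [590.3 250.6   5.6]
top holder [ 714.1 -138.7    1.3]
top holder [6.064e+02 2.790e+01 2.000e-01]
top timer [377.8  25.5  -1.5]
top carton [ 715.2 -138.3    3.3]
top bottle [703.5 143.1  -1.3]
top bottle [377.2  25.   -2.9]
side beaker_wide [507.2 453.2  36. ]
side beaker_wide [ 411.3 -217.3    5.1]
side beaker_wide [350.9 196.7  30.1]
side beaker_narrow [460.2 261.3   5. ]
side spare_wide [ 517.4 -213.5    7.2]
side spare_narrow [589.  251.8   6.3]
side holder [606.3  28.2   5.8]
side timer [3.762e+02 2.900e+01 2.000e-01]
side carton [ 7.165e+02 -1.350e+02 -3.000e-01]
side bottle [704.  139.1  -1.5]
```

View pics/end.png

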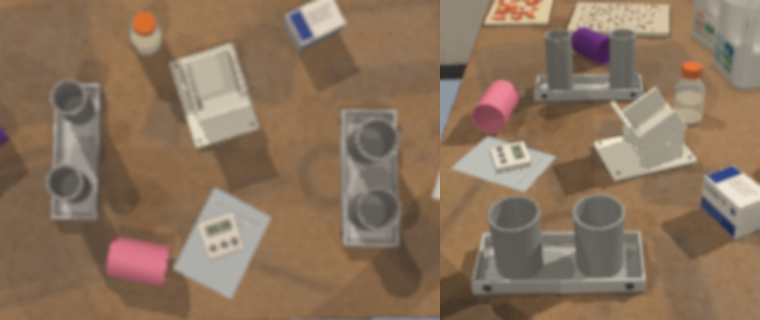

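Both beakers stand upright in their trays (narrow at top (68,183), wide at (376,210)), the holder is empty, and the other things are where they were.

```bash
python3 -c "
from h import *
robot.job_done(); st()"
```

```text
the job is handed in; nothing more can be done
the job is handed in; nothing more can be done
```

The job is done and handed in at about 31 s of the 59 s allowed. I drew the narrow beaker out along its axis while the wide one stayed in the holder. I then stood the narrow one in `row_narrow` and the wide one in `row_wide`, lowering each in 1 mm steps until it touched, with about 7 N of contact force.

- **Placing:** the last pictures show both beakers upright in the free halves of their trays. The narrow one is at about (459, 260) and the wide one at (412, -216), each within about 4 mm of its target.
- **Other things:** the spare beakers, timer, carton, bottle and the pink and purple look-alikes were back at their first readings, within about 4 mm (up to 5 mm for `spare_narrow`).
- **Disagreements:** the networks gave a few false finds, such as the carton read as the holder or as `beaker_narrow`. The pictures ruled these out. The top view put the wide beaker's base 4 mm too low, while the side view put it at the tray floor.

No check failed.

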